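# Strip the washing-machine drum shaft

## Task

Strip the worn parts off the upright washing-machine drum shaft, from the top down, and lay each one flat, the same way up, in its own place: the brass nut in the bare metal saucer, the orange-shielded small bearing in the orange saucer, the blue-shielded large bearing in the blue saucer, and the rubber shaft seal in the red scrap tray. Do not knock over or shift the little dropper bottle.

Things in the scene. Friction and masses are not known exactly. Their poses are not given: they have to be found in the camera images.
- drum_shaft: Steel shaft, fixed, upright on a three-lobed aluminium flange (10 mm thick, reaching 62 mm from the axis). Origin: on its axis at the worktop, z up. A 54 mm boss ends 18 mm up; the threaded tip is 81 mm up. Round it, each resting on the one below, lie seal, large bearing, small bearing and, on top, the nut; none is screwed or pressed on, each lifts straight up, with 1 to 2 mm play
- shaft_nut: Brass hexagon nut, 28 mm across flats, 16 mm high, bore 15 mm, 55 g, topmost; its underside starts 60 mm above the worktop. The x axis points to the middle of a flat (flats every 60 degrees). Origin: centre of its underside, z up along its axis
- small_bearing: Small ball bearing, steel rings with an orange shield, 42 mm outside, bore 20 mm, 14 mm high, 80 g; underside starts 46 mm above the worktop, under the nut. Origin: centre of its underside, z up along its axis
- large_bearing: Large ball bearing, steel rings with a blue shield, 55 mm outside, bore 30 mm, 16 mm high, 130 g; underside starts 30 mm above the worktop, under the small bearing. Origin: centre of its underside, z up along its axis
- shaft_seal: Shaft seal, black rubber ring with a green inner band, 66 mm outside, bore 40 mm, 12 mm high, 45 g; underside starts 18 mm above the worktop (8 mm above the flange), under the large bearing. Origin: centre of its underside, z up along its axis
- steel_saucer: Shallow bare metal saucer, fixed, the smallest, 85 mm over the rim, for the nut. Origin: centre of its underside; inner floor 2.5 mm up, flat to 27 mm from the centre, then a gently sloping rim that ends 8 mm above the worktop
- orange_saucer: Shallow orange plastic saucer, fixed, 95 mm over the rim, for the small bearing. Origin: centre of its underside; inner floor 2.5 mm up, flat to 32 mm from the centre, then a gently sloping rim that ends 8 mm above the worktop
- blue_saucer: Shallow blue plastic saucer, fixed, 108 mm over the rim, for the large bearing. Origin: centre of its underside; inner floor 2.5 mm up, flat to 38 mm from the centre, then a gently sloping rim that ends 8 mm above the worktop
- scrap_tray: Low square red plastic scrap tray, fixed, 116 x 116 mm over its lip, 104 mm inside, for the seal. Origin: centre of its underside; inner floor 3 mm up, walls 10.5 mm high over the worktop, sides along x and y
- dropper: Brown glass dropper bottle with a black rubber teat, 33 mm wide, 102 mm tall, 70 g, loose, standing at the left of the work; a bystander that must stay standing where it is. Origin: centre of its underside
Things that resemble listed ones, but are neither listed nor needed, are in the scene too. Leave any pink look-alike of the large_bearing alone. Leave any brown look-alike of the shaft_seal alone.

How it is judged:
On the way, in this order (a step that is already met when the one before it is completed fails the run):
1. the nut lies in the metal saucer (horizontal distance between shaft_nut and steel_saucer below 0.015 m and height (world z) of shaft_nut below 0.006 m and angle between shaft_nut's own z axis and vertical below 0.1 rad and contact force between shaft_nut and the fingers below 0.1 N), for 0.2 s.
2. the small bearing lies in the orange saucer (horizontal distance between small_bearing and orange_saucer below 0.015 m and height (world z) of small_bearing below 0.006 m and angle between small_bearing's own z axis and vertical below 0.1 rad and contact force between small_bearing and the fingers below 0.1 N), for 0.2 s.
3. the large bearing lies in the blue saucer (horizontal distance between large_bearing and blue_saucer below 0.015 m and height (world z) of large_bearing below 0.006 m and angle between large_bearing's own z axis and vertical below 0.1 rad and contact force between large_bearing and the fingers below 0.1 N), for 0.2 s.
4. the seal lies in the red scrap tray (horizontal distance between shaft_seal and scrap_tray below 0.028 m and height (world z) of shaft_seal below 0.006 m and angle between shaft_seal's own z axis and vertical below 0.1 rad and contact force between shaft_seal and the fingers below 0.1 N), for 0.2 s.
At the end, for the whole second after the job is handed in: Nut, small bearing and large bearing each lie flat and the same way up (within 0.1 rad) on the floor of the metal, orange and blue saucer, within 15 mm of its centre; the seal lies flat on the floor of the red tray, within 28 mm of its centre; all at rest (horizontal distance between shaft_nut and steel_saucer below 0.015 m and angle between each of shaft_nut, small_bearing, large_bearing, shaft_seal's own z axis and vertical below 0.1 rad and horizontal distance between small_bearing and orange_saucer below 0.015 m and horizontal distance between large_bearing and blue_saucer below 0.015 m and horizontal distance between shaft_seal and scrap_tray below 0.028 m and height (world z) of each of shaft_nut, small_bearing, large_bearing, shaft_seal below 0.006 m and linear speed of each of shaft_nut, small_bearing, large_bearing, shaft_seal below 0.02 m/s); the robot touches nothing.
It fails at once if the dropper bottle is knocked over or shifted by more than 30 mm (angle between dropper's own z axis and vertical above 0.4 rad or distance of dropper from where it was at the start of the episode above 0.03 m).
It also fails if it takes over 106 s, if anything falls off the work surface, if the arm or the gripper's body presses on something with over 40 N, if the wrist force passes 120 N, or if a joint passes its speed limit or range.

## Robot

A 7-joint arm with a two-finger parallel gripper is mounted at the origin on a cart in front of the work surface, level with it; the furniture and walls round the work are solid. World frame = base frame: x ahead of the robot, y to its left, z up, the work surface at z = 0. Lengths are in m, angles in rad, forces in N, time in s.
With the tool pointing down it reaches from about 0.4 to 0.9 m from the base axis. Payload 5.6 kg.
Tool frame: the origin (TCP) lies midway between the tips of the shut fingers; the grasp point (between the pads) lies 19 mm behind it (manip.grip_depth is the distance from the TCP to the grasp point, in m); z points along the fingers, y is the line along which they close (so a half turn about z gives the same grasp; the last joint's range is limited). The gripper opens to 92 mm and grips with 3 to 60 N. Pads are 20 mm wide; open, the fingers measure 128 mm over their backs; the gripper's body (75 mm by 189 mm) begins 69 mm behind the grasp point.
Start: joints at [-1.357, 0.468, -0.012, 1.603, 0.006, 1.071, -0.056], TCP at [0.165, 0.629, 0.215] pointing down, gripper open.
Joint ranges: [-2.53, 2.53], [-0.31, 2.02], [-1.57, 1.55], [0.28, 2.44], [-1.29, 4.43], [0.15, 1.84], [-2.92, 2.92]. Speed limits (rad/s): [2.57, 2.57, 3.14, 3.14, 3.14, 3.14, 3.14].

## Interface

Orientations are given as a unit quaternion [x, y, z, w].
In Python, from station import sensors, capture, job, manip gives the robot as it stands.
- The arm moves only by the tool apply_moves, never from a script. Its argument "moves" is a list of rows, each a list of 7 numbers: the opening, from -1 (shut) to 1 (fully open), so that 0 is half open, then the shift along the tool's x, y, z in units of 60 cm (1.0 is 60 cm), then the turn, a rotation vector about the tool's x, y, z in units of 90 degrees (1.0 is 90 degrees). In form: [[jaw, tx, ty, tz, wx, wy, wz], ...]. A call has 1 to 12 rows; each row shifts and turns the commanded pose from where the row before left it, along the tool's axes as they then stand; what a row does not reach is not made up. A row lasts 1/10 s, in which the tool goes at most 50 mm and 8.59 degrees, less where a joint would pass 70% of its speed; a pose out of reach is approached as far as the arm can. A call with a number of a shift or a turn outside -1 to 1 is refused whole. A call with a gripper value outside its range is refused whole. The fingers move at their own pace and stop on an object; the grip force is fixed at half the most. Time passes only in rows, so rows that do not move let the fingers close. It gives the time, the measured TCP pose, the force, the opening and the grip force at its end, in the units of the state.
- sensors.get_obs(): the state, without advancing time (a new reading comes with each control period).
- capture(name): name is "side" or "top" or "wrist"; returns a dict with "pixels" (384x512x3 uint8, red, green, blue), "mtx" (3x3 intrinsics, pixels), "xyz" and "attitude" of the camera in the world. Camera axes: x right, y down, z forward; pixel columns grow to the right and rows downward; lengths in m; the calibration is good to about 2 mm. A picture is of the moment at which its call begins. There is no depth.
- job.sign_off(): hands the job in; it is judged then, once.
The state is a dict: "time_s": time; "q": joint angles; "qvel": joint speeds; "tau": joint torques, N m; "tcp_pos": TCP position; "tcp_rot": TCP orientation; "ft_force": force on the tool from outside, world axes, zero at the start; "moment": the same for the moment, N m; "gripper_width": finger opening in m; "finger_force": force on a finger pad.
Only numpy, scipy, OpenCV 4.12 (cv2) and the standard library are available. Lean on these libraries where they do the work, as an engineer would, in place of code of your own. Each camera call takes 0.05 s, during which the arm holds its last target. There are 200 camera calls.

## Working session

There is one attempt and no reset: what is moved stays moved. The work goes in short steps, Python scripts to look and compute and a tool call to move; the robot and the scene stay as the last step left them, time stands still between calls to the robot, and variables do not carry over. Pictures are saved under pics/ and viewed, at most 14 in all, crops included, and the job is handed in when it is done.

Besides the shell and the picture viewer there is one more tool, called after "Request:" as name(argument=value, ...) on one line, values as JSON. apply_moves: Moves the arm, as the interface text tells. Shifts and turns lie within -1 to 1; 1 stands for 60 cm of shift or 90 degrees of turn. Its arguments: {"type":"object","properties":{"moves":{"type":"array","items":{"type":"array","items":{"type":"number","minimum":-1,"maximum":1}}}},"required":["moves"]}

```bash
ls; mkdir -p pics; python3 - <<'E'
from station import sensors, capture, job, manip
import cv2
o=sensors.get_obs();print({k:o[k] for k in('time_s','tcp_pos','tcp_rot','gripper_width')},manip.grip_depth)
for n in('top','side'):
    c=capture(n);cv2.imwrite(f'pics/{n}0.png',c['pixels'][:,:,::-1]);print(n,c['mtx'],c['xyz'],c['attitude'])
E
```

```text
pics
{'time_s': 0.0, 'tcp_pos': array([0.16502147, 0.62811371, 0.21365313]), 'tcp_rot': array([ 1.28081176e-01,  9.91763309e-01, -8.65465577e-04, -5.00666762e-05]), 'gripper_width': 0.09194679367608478} 0.0187
top [[382.93642812   0.         258.45583945]
 [  0.         382.93642812 196.39179504]
 [  0.           0.           1.        ]] [0.50153471 0.03586198 1.01198955] [ 0.71502801 -0.69862114  0.01945493 -0.01688066]
side [[459.58453972   0.         262.58704752]
 [  0.         459.58453972 189.9634992 ]
 [  0.           0.           1.        ]] [ 0.14558135 -0.96485906  1.06583935] [ 0.8992723  -0.16842027  0.08015641 -0.39562468]
```

View pics/top0.png

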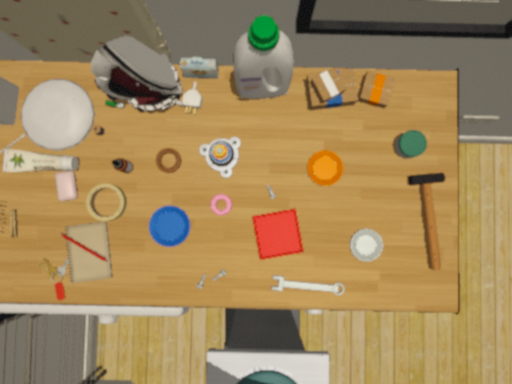

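View pics/side0.png

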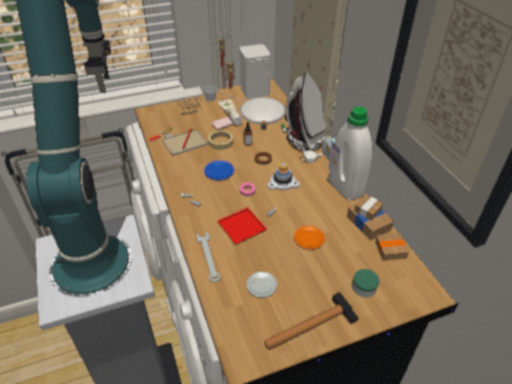

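The top view shows the shaft at (221,154), the blue saucer at (170,226), the red tray at (278,233), the orange saucer at (325,168), the metal saucer at (367,245) and the dropper at (122,165). The pink and brown look-alike rings are at (221,204) and (168,160). The side view shows the same layout.

```bash
cat > h.py <<'E'
import numpy as np, cv2
from scipy.spatial.transform import Rotation as R
from station import sensors, capture, job, manip
def ray(c,u,v):
    d=np.linalg.solve(c['mtx'],[u,v,1.]); return R.from_quat(c['attitude']).apply(d)
def atz(c,u,v,z):
    d=ray(c,u,v); return c['xyz']+d*(z-c['xyz'][2])/d[2]
def proj(c,p):
    q=c['mtx']@R.from_quat(c['attitude']).inv().apply(np.array(p)-c['xyz']); return q[:2]/q[2]
def seg(c,lo,hi,near,r,z,prn=''):
    m=cv2.inRange(cv2.cvtColor(c['pixels'],cv2.COLOR_RGB2HSV),lo,hi)
    k=np.zeros_like(m);cv2.circle(k,near,r,255,-1);m&=k
    p=cv2.findContours(m,cv2.RETR_EXTERNAL,cv2.CHAIN_APPROX_NONE)[0]
    p=max(p,key=cv2.contourArea); M=cv2.moments(cv2.convexHull(p)); u,v=M['m10']/M['m00'],M['m01']/M['m00']
    print(prn,np.round([u,v],1),cv2.boundingRect(p),atz(c,u,v,z).round(4)); return p
def st():
    o=sensors.get_obs(); print(round(o['time_s'],2),o['tcp_pos'].round(4),R.from_quat(o['tcp_rot']).as_matrix().round(3).tolist(),round(o['gripper_width'],4),o['ft_force'].round(1),o['finger_force']); return o
E
python3 - <<'E'
from h import *
for n,pts in(('top',[(170,226),(278,233),(325,168),(367,245),(221,153)]),('side',[(219,170),(242,226),(310,238),(262,285),(284,176)])):
    c=capture(n)
    seg(c,(100,120,60),(130,255,255),pts[0],30,.008,n+' blue')
    p=seg(c,(0,200,80),(5,255,255),pts[1],40,.0105,'red')
    print('red quad',[atz(c,*q,.0105)[:2].round(3).tolist() for q in cv2.boxPoints(cv2.minAreaRect(p))])
    seg(c,(8,210,150),(20,255,255),pts[2],30,.008,'orange')
    seg(c,(0,0,120),(179,70,255),pts[3],25,.008,'steel')
    seg(c,(0,0,120),(179,70,255),pts[4],28,.01,'flange')
    x,y=pts[4]; cv2.imwrite(f'pics/{n}s.png',cv2.resize(c['pixels'][y-32:y+32,x-32:x+32,::-1],None,fx=8,fy=8,interpolation=cv2.INTER_CUBIC))
    print(atz(c,x,y,.07))
c=capture('top');print('dropper',atz(c,116,163,.0),atz(c,122,165,.1))
import numpy as np
a=cv2.imread('pics/tops.png');b=cv2.imread('pics/sides.png')
cv2.imwrite('pics/both.png',cv2.resize(np.hstack([a,b]),(800,400)))
E
```

```text
top blue [169.1 225.8] (150, 207, 39, 39) [0.4708 0.2644 0.008 ]
red [277.2 233.7] (253, 209, 49, 50) [ 0.4569 -0.0183  0.0105]
red quad [[0.5, 0.048], [0.523, -0.062], [0.414, -0.084], [0.392, 0.025]]
orange [324.8 167.5] (308, 150, 35, 35) [ 0.6337 -0.1404  0.008 ]
steel [366.1 244.8] (350, 229, 33, 33) [ 0.4333 -0.2511  0.008 ]
flange [221.6 154.5] (199, 137, 42, 41) [0.6613 0.1325 0.01  ]
[0.65543793 0.1282152  0.07      ]
side blue [218.8 170. ] (205, 161, 28, 19) [0.4731 0.2637 0.008 ]
red [241.5 225.4] (219, 209, 47, 34) [ 0.4576 -0.023   0.0105]
red quad [[0.396, 0.024], [0.525, 0.058], [0.522, -0.063], [0.4, -0.092]]
orange [309.  237.4] (295, 227, 29, 22) [ 0.6351 -0.1424  0.008 ]
steel [261.4 284.1] (247, 271, 30, 27) [ 0.4353 -0.2518  0.008 ]
flange [282.7 182.1] (268, 175, 32, 15) [0.6603 0.1199 0.01  ]
[0.64728033 0.08521571 0.07      ]
dropper [0.63352506 0.41279619 0.        ] [0.61601494 0.36102598 0.1       ]
```

View pics/both.png

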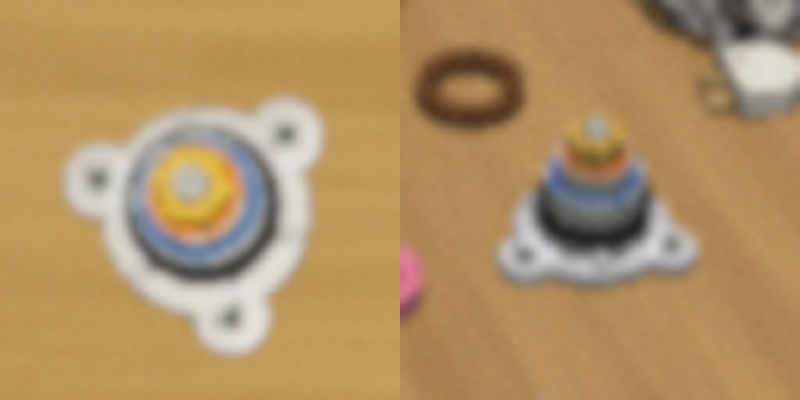

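The left crop shows the shaft tip at about (219.4,150.3) in the top image, with nut, orange, blue and black rings below it. The right crop puts the tip at about (283.5,164.3) in the side image. Next I move over the shaft.

Request:
apply_moves(moves=[[1,-0.052,-0.034,-0.005,0,0,0],[1,-0.052,-0.034,-0.005,0,0,0],[1,-0.052,-0.034,-0.005,0,0,0],[1,-0.052,-0.034,-0.005,0,0,0],[1,-0.052,-0.034,-0.005,0,0,0],[1,-0.052,-0.034,-0.005,0,0,0],[1,-0.052,-0.034,-0.005,0,0,0],[1,-0.052,-0.034,-0.005,0,0,0],[1,-0.052,-0.034,-0.005,0,0,0]])

```text
time_s: 1.15
tcp_pos: [0.3909, 0.3785, 0.2418]
tcp_rot: [0.128, 0.992, 0.0, 0.0]
ft_force: [1.8, 0.1, -0.1]
gripper_width: 0.0918
finger_force: 0.0
```

Request:
apply_moves(moves=[[1,-0.052,-0.034,-0.005,0,0,0],[1,-0.052,-0.034,-0.005,0,0,0],[1,-0.052,-0.034,-0.005,0,0,0],[1,-0.052,-0.034,-0.005,0,0,0],[1,-0.052,-0.034,-0.005,0,0,0],[1,-0.052,-0.034,-0.005,0,0,0],[1,-0.052,-0.034,-0.005,0,0,0],[1,-0.052,-0.034,-0.005,0,0,0],[1,-0.052,-0.034,-0.005,0,0,0],[1,0,0,0,0,0,0],[1,0,0,0,0,0,0]])

```text
time_s: 2.25
tcp_pos: [0.6151, 0.1302, 0.2682]
tcp_rot: [0.129, 0.992, -0.0, -0.0]
ft_force: [-0.3, 0.4, -0.9]
gripper_width: 0.0918
finger_force: 0.0
```

```bash
python3 - <<'E'
from h import *
st()
c=capture('wrist');cv2.imwrite('pics/w1.png',c['pixels'][:,:,::-1]);print(c['mtx'],c['xyz'],c['attitude'])
for x,y,z in[(.66,.13,.081),(.66,.13,.076)]:print(proj(c,(x,y,z)))
a,b=capture('top'),capture('side')
p=[(a,219.4,150.3),(b,283.5,164.3)]
for c,u,v in p: print(atz(c,u,v,.081))
E
```

```text
2.25 [0.6151 0.1302 0.2682] [[-0.967, 0.256, -0.001], [0.256, 0.967, 0.0], [0.001, -0.0, -1.0]] 0.0918 [-0.3  0.4 -0.9] 0.0
[[326.53006565   0.         259.13019347]
 [  0.         326.53006565 198.25940939]
 [  0.           0.           1.        ]] [0.53626006 0.15100144 0.43748376] [0.78392789 0.60340759 0.08892651 0.11596732]
[269.13354004 212.60757026]
[269.01050929 211.19268722]
[0.66020342 0.13123887 0.081     ]
[0.66439961 0.13008068 0.081     ]
```

View pics/w1.png

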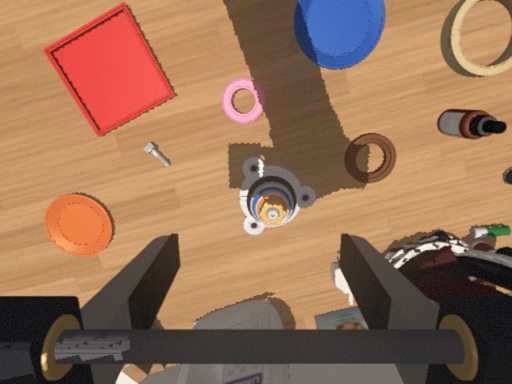

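The wrist view shows the shaft tip near (273,213). The orange saucer is at (79,225), the tray at (110,70), the blue saucer at (340,25) and the dropper at (470,124). I'll zoom in on the nut.

```bash
python3 - <<'E'
import cv2
a=cv2.imread('pics/w1.png')[185:235,245:305];cv2.imwrite('pics/w1c.png',cv2.resize(a,None,fx=10,fy=10,interpolation=cv2.INTER_CUBIC))
E
```

```text
(no output)
```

View pics/w1c.png

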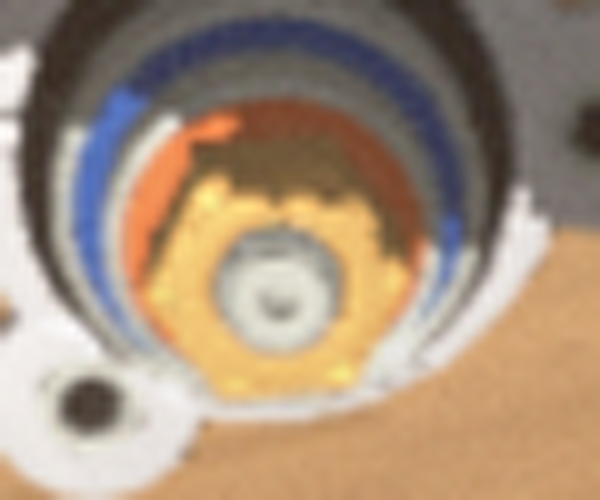

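The nut's top face has corners near crop (150,285), (225,390), (360,385), (415,265), (365,190) and (205,185). The tip centre is at (280,293).

```bash
python3 - <<'E'
from h import *
c=capture('wrist'); o=sensors.get_obs()
f=lambda u,v,z:atz(c,245+u/10-.45,185+v/10-.45,z)
print('tip',f(280,293,.081))
P=np.array([f(*p,.076)[:2] for p in[(150,285),(225,390),(360,385),(415,265),(365,190),(205,185)]])
m=P.mean(0);print('nut',m,np.linalg.norm(P-m,axis=1).round(4))
a=np.arctan2(*(P-m)[:,::-1].T); print(np.degrees(a).round(1)); ph=np.degrees(np.angle(np.exp(6j*a).mean()))/6
print('vertex phase',ph,'flat dir',ph+30, 'q',o['q'].round(2))
t=R.from_quat(o['tcp_rot']).as_matrix();print('tool y dir deg',np.degrees(np.arctan2(t[1,1],t[0,1])))
# saucers in wrist view
seg(c,(100,120,60),(130,255,255),(340,25),55,.008,'blue')
p=seg(c,(0,200,60),(5,255,255),(110,70),90,.0105,'red')
print([atz(c,*q,.0105)[:2].round(3).tolist() for q in cv2.boxPoints(cv2.minAreaRect(p))])
seg(c,(6,190,100),(20,255,255),(79,225),45,.008,'orange')
E
```

```text
tip [0.66153916 0.13615015 0.081     ]
nut [0.6624161  0.13694025] [0.016  0.0151 0.0154 0.0152 0.0146 0.0155]
[-104.1  -42.8   20.3   84.3  127.6 -156.2]
vertex phase 18.4411691099022 flat dir 48.441169109902205 q [-0.47  0.39  0.27  1.62 -0.11  1.16  1.14]
tool y dir deg 75.42338028849348
blue [336.9  30.7] (293, 0, 90, 71) [0.4825 0.2624 0.008 ]Traceback (most recent call last):
  File "<stdin>", line 12, in <module>
  File "h.py", line 14, in seg
    p=max(p,key=cv2.contourArea); M=cv2.moments(cv2.convexHull(p)); u,v=M['m10']/M['m00'],M['m01']/M['m00']
                                                                        ~~~~~~~~^~~~~~~~~
ZeroDivisionError: float division by zero
```

Request:
apply_moves(moves=[[1,0,0,0,0,0,-0.0733],[1,0,0,0,0,0,-0.0733],[1,0,0,0,0,0,-0.0733],[1,0,0,0,0,0,-0.0733],[1,0,0,0,0,0,-0.0733],[1,-0.019,-0.005,0.045,0,0,0],[1,-0.019,-0.005,0.045,0,0,0],[1,-0.019,-0.005,0.045,0,0,0],[1,-0.019,-0.005,0.045,0,0,0],[1,0,0,0,0,0,0],[1,0,0,0,0,0,0]])

```text
time_s: 3.55
tcp_pos: [0.6614, 0.1346, 0.1606]
tcp_rot: [-0.159, 0.987, 0.0, -0.001]
ft_force: [0.2, -0.0, 0.1]
gripper_width: 0.0917
finger_force: 0.0
```

```bash
python3 - <<'E'
from h import *
o=st(); print(o['q'].round(2))
c=capture('wrist')
u,v=proj(c,(.662,.133,.081));print(u,v)
x0,y0=int(u)-50,int(v)-37
print('origin',x0,y0)
cv2.imwrite('pics/w2.png',cv2.resize(c['pixels'][y0:y0+75,x0:x0+100,::-1],None,fx=8,fy=8,interpolation=cv2.INTER_CUBIC))
np.savez('w2.npz',**c)
E
```

```text
3.55 [0.6614 0.1346 0.1606] [[-0.949, -0.315, -0.001], [-0.315, 0.949, -0.0], [0.001, 0.0, -1.0]] 0.0917 [ 0.2 -0.   0.1] 0.0
[-0.36  0.56  0.16  1.59 -0.1   1.    1.72]
257.4784486344123 206.10680996736147
origin 207 169
```

View pics/w2.png

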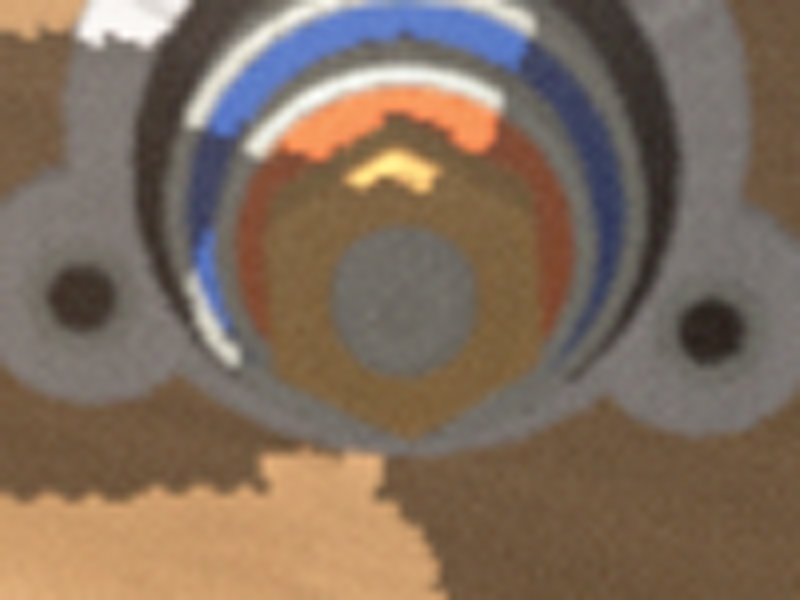

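The crop shows the nut's flats vertical in the image, between x = 268 and 540, so the jaw is aligned with them. The tip centre at (404,300) matches an axis at (0.662, 0.133). I go down and grip.

Request:
apply_moves(moves=[[1,0,-0.003,0.0398,0,0,0],[1,0,0,0.0398,0,0,0],[1,0,0,0.0398,0,0,0],[1,0,0,0.0398,0,0,0],[1,0,0,0,0,0,0],[-0.2,0,0,0,0,0,0],[-1,0,0,0,0,0,0],[-1,0,0,0,0,0,0],[-1,0,0,0,0,0,0],[-1,0,0,0,0,0,0]])

```text
time_s: 4.6
tcp_pos: [0.663, 0.1321, 0.0658]
tcp_rot: [-0.159, 0.987, 0.0, 0.001]
ft_force: [-0.7, 0.4, -0.1]
gripper_width: 0.0541
finger_force: 0.0
```

Request:
apply_moves(moves=[[-1,0,0,0,0,0,0],[-1,0,0,0,0,0,0],[-1,0,0,0,0,0,0],[-1,0,0,0,0,0,0],[-1,0,0,0,0,0,0],[-1,0,0,0,0,0,0]])

```text
time_s: 5.2
tcp_pos: [0.6626, 0.1321, 0.065]
tcp_rot: [-0.159, 0.987, 0.0, -0.0]
ft_force: [0.6, -0.4, -0.9]
gripper_width: 0.0272
finger_force: 30.0
```

Request:
apply_moves(moves=[[-1,0,0,-0.0333,0,0,0],[-1,0,0,-0.0333,0,0,0],[-1,0,0,-0.0333,0,0,0],[-1,0.0433,-0.0374,0,0,0,0],[-1,0.0433,-0.0374,0,0,0,0],[-1,0.0433,-0.0374,0,0,0,0],[-1,0.0433,-0.0374,0,0,0,0],[-1,0.0433,-0.0374,0,0,0,0],[-1,0.0433,-0.0374,0,0,0,0],[-1,0.0433,-0.0374,0,0,0,0],[-1,0.0433,-0.0374,0,0,0,0],[-1,0.0433,-0.0374,0,0,0,0]])

```text
time_s: 6.4
tcp_pos: [0.5031, -0.1342, 0.1251]
tcp_rot: [-0.159, 0.987, -0.0, 0.0]
ft_force: [0.6, -0.7, 0.4]
gripper_width: 0.0276
finger_force: 30.0
```

Request:
apply_moves(moves=[[-1,0.0433,-0.0374,0,0,0,0],[-1,0.0433,-0.0374,0,0,0,0],[-1,0.0433,-0.0374,0,0,0,0],[-1,0.0433,-0.0374,0,0,0,0],[-1,0,0,0,0,0,0],[-1,0,0,0,0,0,0],[-1,0,0,0,0,0,0]])

```text
time_s: 7.1
tcp_pos: [0.434, -0.2499, 0.125]
tcp_rot: [-0.159, 0.987, 0.0, 0.0]
ft_force: [-1.2, -0.4, -0.1]
gripper_width: 0.0277
finger_force: 30.0
```

```bash
python3 - <<'E'
from h import *
o=st(); print(o['q'].round(2))
c=capture('wrist');cv2.imwrite('pics/w3.png',c['pixels'][:,:,::-1])
print(proj(c,(.434,-.2515,.0025)),proj(c,o['tcp_pos']))
E
```

```text
7.1 [ 0.434  -0.2499  0.125 ] [[-0.949, -0.315, 0.0], [-0.315, 0.949, 0.0], [-0.0, 0.0, -1.0]] 0.0277 [-1.2 -0.4 -0.1] 29.99989092350006
[ 0.25  0.34  0.24  2.05 -0.12  0.76  2.46]
[257.88216143 190.96108487] [259.85832251 249.74435303]
```

View pics/w3.png

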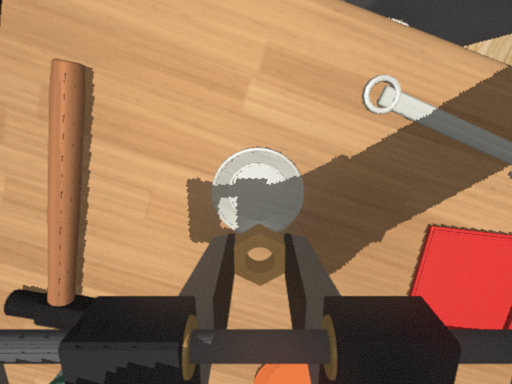

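The nut hangs level in the fingers at (259,255), and the saucer is at (258,191), where I expected it. I lower and release.

Request:
apply_moves(moves=[[-1,0,-0.002,0.0417,0,0,0],[-1,0,0,0.0417,0,0,0],[-1,0,0,0.0417,0,0,0],[-1,0,0,0.0417,0,0,0],[-1,0,0,0.0137,0,0,0],[-1,0,0,0.0137,0,0,0],[-1,0,0,0,0,0,0],[-1,0,0,0,0,0,0]])

```text
time_s: 7.95
tcp_pos: [0.4344, -0.2521, 0.0092]
tcp_rot: [-0.159, 0.987, -0.0, 0.001]
ft_force: [0.5, -0.4, 0.5]
gripper_width: 0.0273
finger_force: 30.0
```

Request:
apply_moves(moves=[[-0.22,0,0,0,0,0,0],[-0.22,0,0,0,0,0,0],[-0.22,0,0,0,0,0,0],[-0.22,0,0,0,0,0,0]])

```text
time_s: 8.35
tcp_pos: [0.4339, -0.2521, 0.0088]
tcp_rot: [-0.159, 0.987, -0.0, 0.0]
ft_force: [-0.8, -0.1, -0.0]
gripper_width: 0.0356
finger_force: 0.0
```

Request:
apply_moves(moves=[[-0.22,0,0,-0.02,0,0,0],[0,0,0,-0.0437,0,0,0],[0.6,0,0,-0.0437,0,0,0],[1,0,0,-0.0437,0,0,0],[1,0,0,-0.0437,0,0,0],[1,0,0,0,0,0,0],[1,0,0,0,0,0,0]])

```text
time_s: 9.05
tcp_pos: [0.434, -0.252, 0.1262]
tcp_rot: [-0.159, 0.987, -0.0, 0.001]
ft_force: [-0.4, 0.5, 0.5]
gripper_width: 0.0817
finger_force: 0.0
```

```bash
python3 - <<'E'
from h import *
o=st()
c=capture('wrist');print(proj(c,(.434,-.2518,.0185)));p=seg(c,(12,60,40),(35,255,255),tuple(int(x) for x in proj(c,(.434,-.2518,.0185))),22,.0185,'nut')
u,v=proj(c,(.434,-.2518,.0185)).astype(int)
cv2.imwrite('pics/w4.png',cv2.resize(c['pixels'][v-50:v+50,u-60:u+60,::-1],None,fx=4,fy=4))
E
```

```text
9.05 [ 0.434  -0.252   0.1262] [[-0.95, -0.313, 0.002], [-0.313, 0.95, -0.0], [-0.002, -0.001, -1.0]] 0.0817 [-0.4  0.5  0.5] 0.0
[259.95011145 195.93084817]
nut [258.9 195.5] (243, 177, 33, 38) [ 0.4339 -0.2528  0.0185]
```

View pics/w4.png

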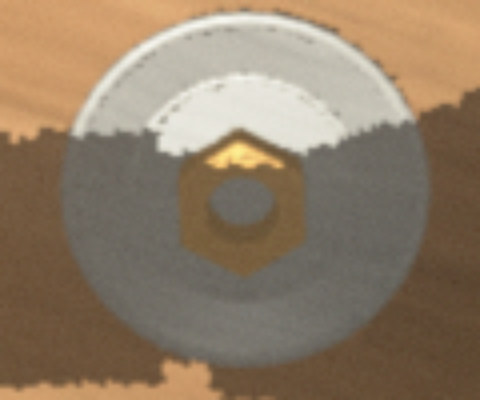

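The crop shows the nut lying flat in the saucer, centred at about (241,200). Back to the shaft for the small bearing.

Request:
apply_moves(moves=[[1,-0.0433,0.0374,0,0,0,0],[1,-0.0433,0.0374,0,0,0,0],[1,-0.0433,0.0374,0,0,0,0],[1,-0.0433,0.0374,0,0,0,0],[1,-0.0433,0.0374,0,0,0,0],[1,-0.0433,0.0374,0,0,0,0],[1,-0.0433,0.0374,0,0,0,0],[1,-0.0433,0.0374,0,0,0,0],[1,-0.0433,0.0374,0,0,0,0],[1,-0.0433,0.0374,0,0,0,0],[1,-0.0433,0.0374,0,0,0,0],[1,-0.0433,0.0374,0,0,0,0]])

```text
time_s: 10.3
tcp_pos: [0.6449, 0.1025, 0.1235]
tcp_rot: [-0.159, 0.987, -0.0, -0.002]
ft_force: [-0.5, -1.1, -0.7]
gripper_width: 0.0922
finger_force: 0.0
```

Request:
apply_moves(moves=[[1,-0.0433,0.0374,0,0,0,0],[1,0,0,0,0,0,0],[1,0,0,0,0,0,0],[1,0,0,0,0,0,0]])

```text
time_s: 10.7
tcp_pos: [0.6621, 0.1291, 0.1242]
tcp_rot: [-0.158, 0.987, -0.001, -0.001]
ft_force: [-0.1, -0.1, -0.1]
gripper_width: 0.0918
finger_force: 0.0
```

```bash
python3 - <<'E'
from h import *
o=st()
c=capture('wrist');u,v=proj(c,(.662,.1325,.06)).astype(int);print(u,v)
for z,lo,hi,n in((.06,(5,150,60),(14,255,255),'small'),(.046,(100,100,40),(125,255,255),'large')):
    u,v=proj(c,(.662,.1325,z)).astype(int); seg(c,lo,hi,(int(u),int(v)),40,z,n)
cv2.imwrite('pics/w5.png',cv2.resize(c['pixels'][v-50:v+50,u-60:u+60,::-1],None,fx=5,fy=5))
E
```

```text
10.7 [0.6621 0.1291 0.1242] [[-0.95, -0.312, -0.002], [-0.312, 0.95, -0.001], [0.003, -0.001, -1.0]] 0.0918 [-0.1 -0.1 -0.1] 0.0
264 213
small [265.5 218.8] (241, 199, 47, 39) [0.6655 0.1348 0.06  ]
large [254.8 185.5] (241, 180, 29, 13) [0.6467 0.12   0.046 ]
```

View pics/w5.png

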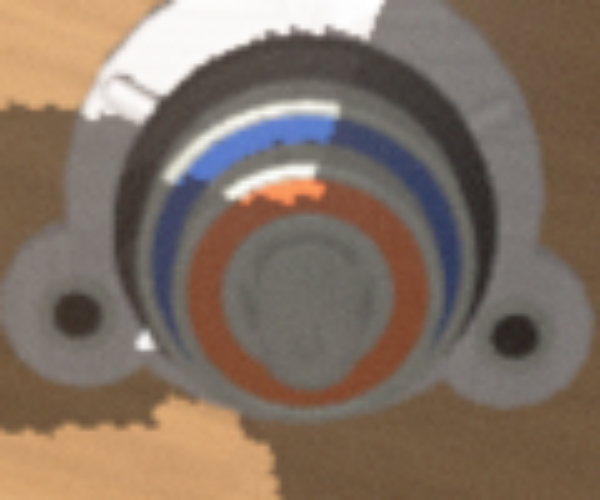

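The crop shows the nut gone and the orange shield centred at about (308,292), concentric with the blue one. Next I grip the small bearing.

Request:
apply_moves(moves=[[1,-0.003,0.0055,0.0307,0,0,0],[1,0,0,0.0307,0,0,0],[1,0,0,0.0307,0,0,0],[1,0,0,0.0307,0,0,0],[-1,0,0,0,0,0,0],[-1,0,0,0,0,0,0],[-1,0,0,0,0,0,0],[-1,0,0,0,0,0,0],[-1,0,0,0,0,0,0],[-1,0,0,0,0,0,0],[-1,0,0,0,0,0,0],[-1,0,0,0,0,0,0]])

```text
time_s: 11.95
tcp_pos: [0.6639, 0.1346, 0.0522]
tcp_rot: [-0.159, 0.987, 0.0, 0.0]
ft_force: [-0.2, -0.8, 3.7]
gripper_width: 0.0405
finger_force: 30.0
```

Request:
apply_moves(moves=[[-1,0,0,0,0,0,0],[-1,0,0,0,0,0,0],[-1,0,0,0,0,0,0]])

```text
time_s: 12.25
tcp_pos: [0.664, 0.1346, 0.0521]
tcp_rot: [-0.159, 0.987, 0.0, 0.0]
ft_force: [-1.5, -0.5, 4.8]
gripper_width: 0.0409
finger_force: 30.0
```

Request:
apply_moves(moves=[[-1,0,0,-0.01,0,0,0],[-1,0,0,-0.01,0,0,0],[-1,0,0,0,0,0,0]])

```text
time_s: 12.55
tcp_pos: [0.6641, 0.1348, 0.0644]
tcp_rot: [-0.159, 0.987, 0.0, 0.001]
ft_force: [0.3, -0.3, -1.2]
gripper_width: 0.0409
finger_force: 30.0
```

Request:
apply_moves(moves=[[-1,0,0,-0.0467,0,0,0],[-1,0,0,-0.0467,0,0,0],[-1,0.024,-0.0527,0,0,0,0],[-1,0.024,-0.0527,0,0,0,0],[-1,0.024,-0.0527,0,0,0,0],[-1,0.024,-0.0527,0,0,0,0],[-1,0.024,-0.0527,0,0,0,0],[-1,0.024,-0.0527,0,0,0,0],[-1,0.024,-0.0527,0,0,0,0],[-1,0.024,-0.0527,0,0,0,0],[-1,0,0,0,0,0,0],[-1,0,0,0,0,0,0]])

```text
time_s: 13.75
tcp_pos: [0.6332, -0.1427, 0.1195]
tcp_rot: [-0.158, 0.988, 0.0, -0.0]
ft_force: [-0.2, 1.0, -1.1]
gripper_width: 0.0407
finger_force: 30.0
```

```bash
python3 - <<'E'
from h import *
o=st()
c=capture('wrist');cv2.imwrite('pics/w6.png',c['pixels'][:,:,::-1])
u,v=proj(c,(.6345,-.1415,.008));print(u,v)
seg(c,(6,190,60),(20,255,255),(int(u),int(v)),75,.008,'orange')
E
```

```text
13.75 [ 0.6332 -0.1427  0.1195] [[-0.95, -0.311, -0.0], [-0.311, 0.95, 0.0], [0.0, 0.0, -1.0]] 0.0407 [-0.2  1.  -1.1] 29.999556094408035
260.4021210862399 196.5993305366256Traceback (most recent call last):
  File "<stdin>", line 5, in <module>
  File "h.py", line 14, in seg
    p=max(p,key=cv2.contourArea); M=cv2.moments(cv2.convexHull(p)); u,v=M['m10']/M['m00'],M['m01']/M['m00']
                                                                        ~~~~~~~~^~~~~~~~~
ZeroDivisionError: float division by zero
```

View pics/w6.png

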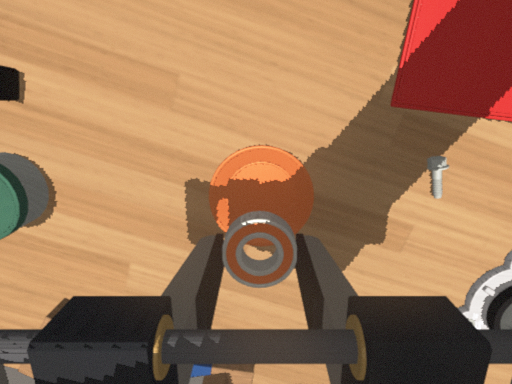

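The small bearing hangs level at (259,249), and the orange saucer is at (261,196) as predicted.

Request:
apply_moves(moves=[[-1,-0.002,0.001,0.04,0,0,0],[-1,0,0,0.04,0,0,0],[-1,0,0,0.04,0,0,0],[-1,0,0,0.04,0,0,0],[-1,0,0,0.0115,0,0,0],[-1,0,0,0.0115,0,0,0],[-1,0,0,0,0,0,0],[-1,0,0,0,0,0,0]])

```text
time_s: 14.6
tcp_pos: [0.6354, -0.1406, 0.011]
tcp_rot: [-0.159, 0.987, -0.0, 0.001]
ft_force: [-0.4, 0.2, 0.2]
gripper_width: 0.0408
finger_force: 30.0
```

Request:
apply_moves(moves=[[0.05,0,0,0,0,0,0],[0.05,0,0,0,0,0,0],[0.05,0,0,0,0,0,0],[0.05,0,0,0,0,0,0]])

```text
time_s: 15.0
tcp_pos: [0.6348, -0.1409, 0.0104]
tcp_rot: [-0.159, 0.987, -0.0, 0.0]
ft_force: [-0.4, 0.5, 0.7]
gripper_width: 0.0484
finger_force: 0.0
```

Request:
apply_moves(moves=[[0.05,0,0,-0.02,0,0,0],[0.3,0,0,-0.0408,0,0,0],[0.8,0,0,-0.0408,0,0,0],[1,0,0,-0.0408,0,0,0],[1,0,0,-0.0408,0,0,0],[1,0,0,0,0,0,0],[1,0,0,0,0,0,0]])

```text
time_s: 15.7
tcp_pos: [0.6348, -0.1408, 0.1208]
tcp_rot: [-0.159, 0.987, -0.0, 0.001]
ft_force: [-0.0, 0.0, -0.2]
gripper_width: 0.0918
finger_force: 0.0
```

```bash
python3 - <<'E'
from h import *
o=st()
c=capture('wrist');u,v=proj(c,(.6345,-.1415,.0165)).astype(int);print(u,v)
cv2.imwrite('pics/w7.png',cv2.resize(c['pixels'][v-60:v+60,u-70:u+70,::-1],None,fx=4,fy=4))
E
```

```text
15.7 [ 0.6348 -0.1408  0.1208] [[-0.95, -0.313, 0.002], [-0.313, 0.95, -0.0], [-0.001, -0.001, -1.0]] 0.0918 [-0.   0.  -0.2] 0.0
259 196
```

View pics/w7.png

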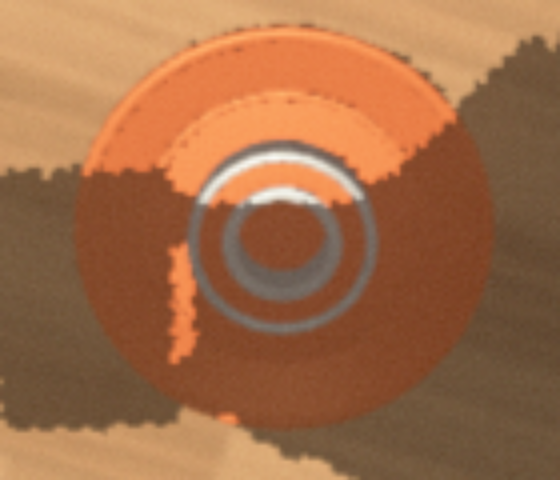

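The small bearing lies flat, centred in the orange saucer. Back to the shaft for the large bearing.

Request:
apply_moves(moves=[[1,-0.0236,0.0524,0,0,0,0],[1,-0.0236,0.0524,0,0,0,0],[1,-0.0236,0.0524,0,0,0,0],[1,-0.0236,0.0524,0,0,0,0],[1,-0.0236,0.0524,0,0,0,0],[1,-0.0236,0.0524,0,0,0,0],[1,-0.0236,0.0524,0,0,0,0],[1,-0.0236,0.0524,0,0,0,0],[1,0,0,0,0,0,0],[1,0,0,0,0,0,0]])

```text
time_s: 16.75
tcp_pos: [0.6622, 0.1342, 0.1182]
tcp_rot: [-0.16, 0.987, -0.0, -0.001]
ft_force: [-0.3, -0.7, -0.9]
gripper_width: 0.0919
finger_force: 0.0
```

```bash
python3 - <<'E'
from h import *
o=st()
c=capture('wrist');u,v=proj(c,(.6632,.1335,.046));print(u,v)
seg(c,(100,80,40),(125,255,255),(int(u),int(v)),50,.046,'large')
E
```

```text
16.75 [0.6622 0.1342 0.1182] [[-0.949, -0.315, -0.003], [-0.315, 0.949, -0.001], [0.003, -0.0, -1.0]] 0.0919 [-0.3 -0.7 -0.9] 0.0
258.3725188858268 210.03070540385016
large [257.7 209. ] (227, 180, 62, 59) [0.6626 0.1327 0.046 ]
```

Request:
apply_moves(moves=[[1,0,-0.002,0.0345,0,0,0],[1,0,0,0.0345,0,0,0],[1,0,0,0.0345,0,0,0],[1,0,0,0.0345,0,0,0],[-1,0,0,0,0,0,0],[-1,0,0,0,0,0,0],[-1,0,0,0,0,0,0],[-1,0,0,0,0,0,0],[-1,0,0,0,0,0,0],[-1,0,0,0,0,0,0],[-1,0,0,0,0,0,0]])

```text
time_s: 17.9
tcp_pos: [0.6642, 0.1327, 0.0381]
tcp_rot: [-0.159, 0.987, 0.0, 0.001]
ft_force: [-1.4, 0.4, 5.0]
gripper_width: 0.053
finger_force: 30.0
```

Request:
apply_moves(moves=[[-1,0,0,-0.01,0,0,0],[-1,0,0,-0.01,0,0,0],[-1,0,0,0,0,0,0]])

```text
time_s: 18.2
tcp_pos: [0.6642, 0.1326, 0.0499]
tcp_rot: [-0.159, 0.987, 0.0, 0.001]
ft_force: [-0.5, 0.1, -1.3]
gripper_width: 0.0532
finger_force: 30.0
```

Request:
apply_moves(moves=[[-1,0,0,-0.0417,0,0,0],[-1,0,0,-0.0417,0,0,0],[-1,0,0,-0.0417,0,0,0],[-1,0.0392,0.0514,0,0,0,0],[-1,0.0392,0.0514,0,0,0,0],[-1,0.0392,0.0514,0,0,0,0],[-1,0.0392,0.0514,0,0,0,0],[-1,0.0392,0.0514,0,0,0,0],[-1,0.0392,0.0514,0,0,0,0],[-1,0,0,0,0,0,0],[-1,0,0,0,0,0,0]])

```text
time_s: 19.3
tcp_pos: [0.4712, 0.2645, 0.1243]
tcp_rot: [-0.16, 0.987, 0.0, 0.0]
ft_force: [0.6, -0.5, -1.1]
gripper_width: 0.053
finger_force: 30.0
```

```bash
python3 - <<'E'
from h import *
o=st()
c=capture('wrist');cv2.imwrite('pics/w8.png',c['pixels'][:,:,::-1])
u,v=proj(c,(.472,.264,.008));print(u,v)
seg(c,(100,100,30),(130,255,255),(int(u),int(v)),75,.008,'blue')
E
```

```text
19.3 [0.4712 0.2645 0.1243] [[-0.949, -0.316, 0.0], [-0.316, 0.949, 0.0], [-0.0, 0.0, -1.0]] 0.053 [ 0.6 -0.5 -1.1] 29.999596135457978
258.73205196096006 193.97171711357728
blue [260.2 185.4] (203, 136, 116, 93) [0.4639 0.2627 0.008 ]
```

View pics/w8.png

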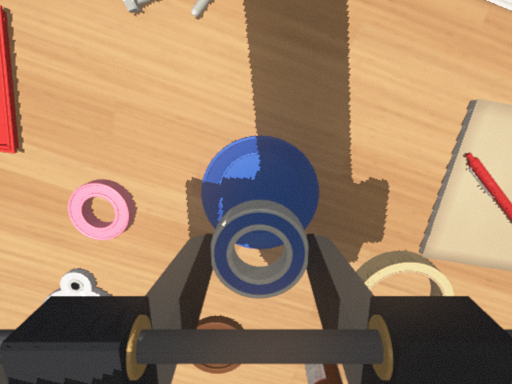

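The bearing is level at (259,249), and the blue saucer is centred at about (261,193), as expected.

Request:
apply_moves(moves=[[-1,0,0.001,0.04,0,0,0],[-1,0,0,0.04,0,0,0],[-1,0,0,0.04,0,0,0],[-1,0,0,0.04,0,0,0],[-1,0,0,0.0137,0,0,0],[-1,0,0,0.0137,0,0,0],[-1,0,0,0,0,0,0],[-1,0,0,0,0,0,0]])

```text
time_s: 20.15
tcp_pos: [0.4723, 0.2646, 0.0124]
tcp_rot: [-0.158, 0.987, 0.0, 0.001]
ft_force: [0.8, -0.7, -1.2]
gripper_width: 0.0532
finger_force: 30.0
```

Request:
apply_moves(moves=[[0.32,0,0,0,0,0,0],[0.32,0,0,0,0,0,0],[0.32,0,0,0,0,0,0],[0.32,0,0,0,0,0,0]])

```text
time_s: 20.55
tcp_pos: [0.4716, 0.2647, 0.0121]
tcp_rot: [-0.159, 0.987, 0.0, 0.0]
ft_force: [-0.7, 0.4, 0.4]
gripper_width: 0.0606
finger_force: 0.0
```

Request:
apply_moves(moves=[[0.32,0,0,-0.02,0,0,0],[0.5,0,0,-0.0415,0,0,0],[1,0,0,-0.0415,0,0,0],[1,0,0,-0.0415,0,0,0],[1,0,0,-0.0415,0,0,0],[1,0,0,0,0,0,0],[1,0,0,0,0,0,0]])

```text
time_s: 21.25
tcp_pos: [0.4716, 0.2647, 0.1242]
tcp_rot: [-0.159, 0.987, 0.0, 0.001]
ft_force: [0.9, 0.8, -0.6]
gripper_width: 0.0922
finger_force: 0.0
```

```bash
python3 - <<'E'
from h import *
o=st()
c=capture('wrist');u,v=proj(c,(.472,.264,.0185)).astype(int);print(u,v)
cv2.imwrite('pics/w9.png',cv2.resize(c['pixels'][v-70:v+70,u-80:u+80,::-1],None,fx=4,fy=4))
E
```

```text
21.25 [0.4716 0.2647 0.1242] [[-0.95, -0.314, 0.001], [-0.314, 0.95, 0.001], [-0.002, 0.001, -1.0]] 0.0922 [ 0.9  0.8 -0.6] 0.0
258 196
```

View pics/w9.png

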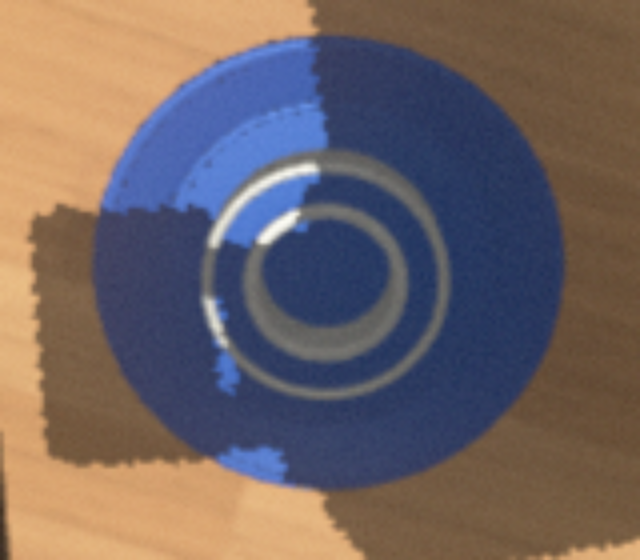

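The large bearing lies flat and centred in the blue saucer. The seal is next.

Request:
apply_moves(moves=[[1,-0.039,-0.0515,0,0,0,0],[1,-0.039,-0.0515,0,0,0,0],[1,-0.039,-0.0515,0,0,0,0],[1,-0.039,-0.0515,0,0,0,0],[1,-0.039,-0.0515,0,0,0,0],[1,-0.039,-0.0515,0,0,0,0],[1,0,0,0,0,0,0],[1,0,0,0,0,0,0]])

```text
time_s: 22.1
tcp_pos: [0.6621, 0.1314, 0.1213]
tcp_rot: [-0.158, 0.987, -0.0, -0.002]
ft_force: [-0.8, 0.6, -0.0]
gripper_width: 0.0919
finger_force: 0.0
```

```bash
python3 - <<'E'
from h import *
o=st()
c=capture('wrist');u,v=proj(c,(.6632,.1333,.03));print(u,v)
seg(c,(50,60,30),(85,255,255),(int(u),int(v)),50,.03,'seal band')
E
```

```text
22.1 [0.6621 0.1314 0.1213] [[-0.95, -0.312, -0.003], [-0.312, 0.95, -0.001], [0.003, 0.0, -1.0]] 0.0919 [-0.8  0.6 -0. ] 0.0
261.4005139695432 203.80353344667947
seal band [261.  202.1] (231, 174, 61, 56) [0.6619 0.1325 0.03  ]
```

Request:
apply_moves(moves=[[1,-0.002,0.002,0.0331,0,0,0],[1,0,0,0.0331,0,0,0],[1,0,0,0.0331,0,0,0],[1,0,0,0.0331,0,0,0],[1,0,0,0.0331,0,0,0],[1,0,0,0,0,0,0],[-1,0,0,0,0,0,0],[-1,0,0,0,0,0,0],[-1,0,0,0,0,0,0],[-1,0,0,0,0,0,0],[-1,0,0,0,0,0,0],[-1,0,0,0,0,0,0]])

```text
time_s: 23.35
tcp_pos: [0.6643, 0.1343, 0.0252]
tcp_rot: [-0.159, 0.987, 0.0, 0.001]
ft_force: [-0.9, 0.5, 6.4]
gripper_width: 0.0649
finger_force: 30.0
```

Request:
apply_moves(moves=[[-1,0,0,-0.01,0,0,0],[-1,0,0,-0.01,0,0,0],[-1,0,0,0,0,0,0]])

```text
time_s: 23.65
tcp_pos: [0.6643, 0.1339, 0.037]
tcp_rot: [-0.159, 0.987, -0.0, 0.001]
ft_force: [0.3, 0.3, -0.4]
gripper_width: 0.0648
finger_force: 30.0
```

Request:
apply_moves(moves=[[-1,0,0,-0.0333,0,0,0],[-1,0,0,-0.0333,0,0,0],[-1,0,0,-0.0333,0,0,0],[-1,0,0,-0.0333,0,0,0],[-1,0.0509,-0.0168,0,0,0,0],[-1,0.0509,-0.0168,0,0,0,0],[-1,0.0509,-0.0168,0,0,0,0],[-1,0.0509,-0.0168,0,0,0,0],[-1,0.0509,-0.0168,0,0,0,0],[-1,0.0509,-0.0168,0,0,0,0],[-1,0.0509,-0.0168,0,0,0,0],[-1,0.0509,-0.0168,0,0,0,0]])

```text
time_s: 24.85
tcp_pos: [0.4558, -0.02, 0.1159]
tcp_rot: [-0.159, 0.987, -0.0, 0.0]
ft_force: [-0.2, 0.3, -0.1]
gripper_width: 0.0644
finger_force: 30.0
```

Request:
apply_moves(moves=[[-1,0,0,0,0,0,0.0944],[-1,0,0,0,0,0,0.0944],[-1,0,0,0,0,0,0.0944],[-1,0,0,0,0,0,0.0944],[-1,0,0,0,0,0,0.0944],[-1,0,0,0,0,0,0.0944],[-1,0,0,0,0,0,0],[-1,0,0,0,0,0,0]])

```text
time_s: 25.65
tcp_pos: [0.4569, -0.0191, 0.1159]
tcp_rot: [0.28, 0.96, -0.0, 0.0]
ft_force: [-0.6, -0.5, -0.6]
gripper_width: 0.0645
finger_force: 30.0
```

```bash
python3 - <<'E'
from h import *
o=st();print(o['q'].round(2))
c=capture('wrist');cv2.imwrite('pics/w10.png',c['pixels'][:,:,::-1])
print(proj(c,(.458,-.0195,.003)),proj(c,(.458,-.0195,.0105)))
E
```

```text
25.65 [ 0.4569 -0.0191  0.1159] [[-0.844, 0.537, 0.0], [0.537, 0.844, -0.0], [-0.0, -0.0, -1.0]] 0.0645 [-0.6 -0.5 -0.6] 30.000038123689592
[-0.35  0.29  0.37  2.16 -0.16  0.71  1.13]
[259.40242577 195.41054219] [259.40576866 197.81483194]
```

View pics/w10.png

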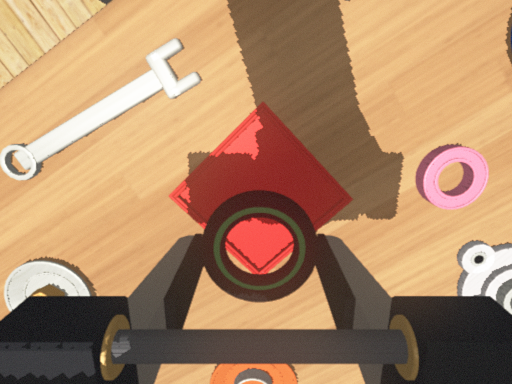

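The seal is level at (259,247). The jaw lies along the tray's diagonal, with tray corners at (171,195), (263,103) and (353,200). I lower and release.

Request:
apply_moves(moves=[[-1,-0.001,0,0.04,0,0,0],[-1,0,0,0.04,0,0,0],[-1,0,0,0.04,0,0,0],[-1,0,0,0.04,0,0,0],[-1,0,0,0.0068,0,0,0],[-1,0,0,0.0068,0,0,0],[-1,0,0,0,0,0,0],[-1,0,0,0,0,0,0]])

```text
time_s: 26.5
tcp_pos: [0.4582, -0.0195, 0.0126]
tcp_rot: [0.281, 0.96, 0.0, 0.001]
ft_force: [-0.5, -0.3, -0.2]
gripper_width: 0.0642
finger_force: 30.0
```

Request:
apply_moves(moves=[[0.62,0,0,0,0,0,0],[0.62,0,0,0,0,0,0],[0.62,0,0,0,0,0,0],[0.62,0,0,0,0,0,0]])

```text
time_s: 26.9
tcp_pos: [0.4575, -0.0194, 0.0119]
tcp_rot: [0.281, 0.96, 0.0, 0.0]
ft_force: [-0.6, -0.5, -0.1]
gripper_width: 0.0746
finger_force: 0.0
```

Request:
apply_moves(moves=[[0.62,0,0,-0.02,0,0,0],[0.62,0,0,-0.04,0,0,0],[0.62,0,0,-0.06,0,0,0],[1,0,0,-0.06,0,0,0],[1,0,0,-0.06,0,0,0],[1,0,0,0,0,0,0],[1,0,0,0,0,0,0],[1,0,0,0,0,0,0]])

```text
time_s: 27.7
tcp_pos: [0.4566, -0.0194, 0.1551]
tcp_rot: [0.282, 0.96, -0.0, -0.001]
ft_force: [-0.1, -0.6, -0.1]
gripper_width: 0.0917
finger_force: 0.0
```

```bash
python3 - <<'E'
from h import *
o=st()
c=capture('wrist')
u,v=proj(c,(.458,-.0195,.015));seg(c,(40,40,20),(90,255,255),(int(u),int(v)),45,.015,'seal band')
m=cv2.inRange(cv2.cvtColor(c['pixels'],cv2.COLOR_RGB2HSV),(0,0,0),(179,120,75))
k=np.zeros_like(m);cv2.circle(k,(int(u),int(v)),60,255,-1);p=max(cv2.findContours(m&k,cv2.RETR_EXTERNAL,cv2.CHAIN_APPROX_NONE)[0],key=cv2.contourArea)
e=cv2.fitEllipse(p);print(e,atz(c,*e[0],.012), 'pred',proj(c,(.458,-.0195,.015)), 'diam px',[np.linalg.norm(proj(c,(.458,-.0195+.033,.015))-proj(c,(.458,-.0195-.033,.015)))])
E
```

```text
27.7 [ 0.4566 -0.0194  0.1551] [[-0.841, 0.54, -0.001], [0.54, 0.842, -0.0], [0.001, -0.001, -1.0]] 0.0917 [-0.1 -0.6 -0.1] 0.0
seal band [258.7 207.5] (245, 204, 29, 8) [ 0.4744 -0.0316  0.015 ]
((260.0824890136719, 189.11570739746094), (48.339202880859375, 55.67918014526367), 21.67256736755371) [ 0.45981519 -0.02055274  0.012     ] pred [259.99202318 187.8526014 ] diam px [np.float64(66.70255503940426)]
```

The seal's ellipse centre is within 2 mm of the tray centre, and the arm is clear. Handing in.

```bash
python3 -c "
from station import job
print(job.sign_off())"
```

```text
the job is handed in; nothing more can be done
None
```

The job is handed in at about 28 s: the nut, small bearing, large bearing and seal went to their places in that order, each checked by camera after release (the seal by position only), and the gripper never went near the dropper bottle, which I did not re-check at the end; the hand-in returned no verdict.

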